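# Flip the stock tags of the paint bins

## Robot

A 6-joint arm with a two-finger parallel gripper is mounted at the origin on a cart in front of the work surface, level with it; the furniture and walls round the work are solid. World frame = base frame: x ahead of the robot, y to its left, z up, the work surface at z = 0. Lengths are in m, angles in rad, forces in N, time in s.
With the tool pointing down it reaches from about 0.35 to 0.775 m from the base axis. Payload 7.3 kg.
Tool frame: the origin (TCP) lies at the very end of the fingers, on their centre line; the grasp point (between the pads) lies 19 mm behind it; z points along the fingers, y is the line along which they close (so a half turn about z gives the same grasp; the last joint's range is limited). The gripper opens to 92 mm and grips with 3 to 60 N. Pads are 19 mm wide; open, the fingers measure 130 mm over their backs; the gripper's body (75 mm by 190 mm) begins 47 mm behind the grasp point.
Start: joints at [-0.146, 0.342, 1.524, -0, 1.275, -0.146], TCP at [0.525, 0, 0.227] pointing down, gripper open.
Joint ranges: [-2.53, 2.53], [-0.77, 2.02], [0.04, 2.7], [-1, 4.14], [0.28, 2.66], [-3.11, 3.11]. Speed limits (rad/s): [2.57, 2.57, 3.14, 3.14, 3.14, 3.14].

## Interface

Orientations are given as [roll, pitch, yaw] about the fixed x, y, z axes, in that order (R = Rz(yaw) Ry(pitch) Rx(roll)).
In Python, from cell import observe, read_camera, get_calibration, hand_in, search_frame gives the robot as it stands.
- The arm moves only by the tool step_arm, never from a script. Its argument "commands" is a list of rows, each an object with "translation": the shift along the tool's x, y, z in mm, a list of three; "roll": the turn about the tool's z in rad. In form: [{"translation": [x, y, z], "roll": roll}, ...]. A call has 1 to 20 rows; each row shifts and turns the commanded pose from where the row before left it, along the tool's axes as they then stand; what a row does not reach is not made up. A row lasts 1/12 s, in which the tool goes at most 41.7 mm and 7.16 degrees, less where a joint would pass 70% of its speed; a pose out of reach is approached as far as the arm can. A call is refused whole if a number of a shift passes 41.7 or a number of a turn 0.125, either way. A call with a gripper value outside its range is refused whole. "fingers" is the opening, from 0 (shut) to 1 (fully open), set as the call begins (left out, the last holds). The fingers move at their own pace and stop on an object; "grip_force" is the grip in N (left out, the last holds). Time passes only in rows, so rows that do not move let the fingers close. It gives the time, the measured TCP pose, the force, the opening and the grip force at its end, in the units of the state.
- observe(): the state, without advancing time (a new reading comes with each control period).
- read_camera(name): name is "scene" or "side" or "wrist"; returns the picture (384x512x3 uint8, red, green, blue); there is no depth.
- get_calibration(name): a dict with "camera_matrix" (3x3 intrinsics, pixels), "world_from_camera" (4x4, takes a point from camera to world coordinates). Camera axes: x right, y up, looking along -z (the intrinsics and any distortion apply to the point x, -y, -z); pixel columns grow to the right and rows downward; lengths in m; the calibration is good to about 2 mm. The wrist camera is an equidistant fisheye: a pixel r from the principal point sees the ray r / f radians off the axis. A picture is of the moment at which its call begins: read the wrist's pose just before it. get_calibration takes no time and is no camera call; for the wrist camera it gives the pose at the moment of the call.
- hand_in(): hands the job in; it is judged then, once.
Trained networks look in the newest picture that a camera, given by its name, has taken for a name from the list of things; names that differ only in an ending like _2 or _b are one class to them, and where a whole thing is asked for, a point or a joint stands for the part that bears it (a point fixed in the world has none). Each returns a list of dicts, best first, with "confidence" (0 to 1); they miss things now and then, are a little off and sometimes report something else, mostly with a low value. They report only what shows in the picture. A call takes as long as a camera call.
- search_frame(camera, name): "at" ([x, y, z] in m, in world coordinates, good to about 4 mm: the middle of the surface that is visible of it).
The state is a dict: "time": time; "qpos": joint angles; "qvel": joint speeds; "joint_efforts": joint torques, N m; "tool_pos": TCP position; "tool_rot": TCP orientation; "contact_force": force on the tool from outside, world axes, zero at the start; "torque": the same for the moment, N m; "opening": finger opening in m; "grip_force": force on a finger pad.
Only numpy, scipy, OpenCV 4.12 (cv2) and the standard library are available. Lean on these libraries where they do the work, as an engineer would, in place of code of your own. Each camera call takes 0.05 s, during which the arm holds its last target. There are 200 camera calls.

## Task

Flip the hinged wooden tags on the board, pushing them over with a fingertip, so that only the full bins show the round-disc face: the tag in front of each bin heaped with paint tubes must lean back against its stop towards its bin, disc face up, and the tag in front of each bin that is empty or holds a single tube must lean towards the robot, disc face down. Push only and never pinch a tag, leave the bins, their tubes and everything else on the table where they are, and move clear at the end.

Things in the scene. Friction and masses are not known exactly. Their poses are not given: they have to be found in the camera images.
- board: fixed wooden board lying on the table, 50 (x) x 470 (y) x 12 mm, carrying four tag holders in a row along its y, 112 mm apart; origin under its centre; its x axis points from the robot's side towards the row of bins, which stand behind it, one bin straight behind each tag (bin centre 91 mm from the pin along the board's x, bin front wall 48 mm from the pin)
- pin_a (a point): middle of the hinge pin of tag_a, 45 mm above the table; axes parallel to the board's (x towards the bin, y along the pin). The fixed wooden holder round it reaches 56 mm above the table, 33 mm either side in y and 23 mm in x. Which holder stands where along the board varies
- pin_b (a point): middle of the hinge pin of tag_b, 45 mm above the table; axes parallel to the board's (x towards the bin, y along the pin). The fixed wooden holder round it reaches 56 mm above the table, 33 mm either side in y and 23 mm in x. Which holder stands where along the board varies
- pin_c (a point): middle of the hinge pin of tag_c, 45 mm above the table; axes parallel to the board's (x towards the bin, y along the pin). The fixed wooden holder round it reaches 56 mm above the table, 33 mm either side in y and 23 mm in x. Which holder stands where along the board varies
- pin_d (a point): middle of the hinge pin of tag_d, 45 mm above the table; axes parallel to the board's (x towards the bin, y along the pin). The fixed wooden holder round it reaches 56 mm above the table, 33 mm either side in y and 23 mm in x. Which holder stands where along the board varies
- tag_a (a joint): lean of plywood tag a, rad: 0 upright; +0.65 (stop) leaning away from the robot towards its bin, its round-disc face turned up and shown; -0.65 (stop) leaning towards the robot, disc face down, bar face up. It swings freely and falls by itself to the stop on the side to which it is pushed past upright
- edge_a (a point): middle of the free upper edge of tag_a, 58 mm from its pin; 91 mm above the table and 35 mm to the side of the pin when the tag leans on a stop, 103 mm high when upright. The tag is 50 mm wide (y), 6 mm thick, with a raised disc 34 mm across on one face and a raised bar on the other, and weighs about 30 g
- tag_b (a joint): lean of plywood tag b, rad: 0 upright; +0.65 (stop) leaning away from the robot towards its bin, its round-disc face turned up and shown; -0.65 (stop) leaning towards the robot, disc face down, bar face up. It swings freely and falls by itself to the stop on the side to which it is pushed past upright
- edge_b (a point): middle of the free upper edge of tag_b, 58 mm from its pin; 91 mm above the table and 35 mm to the side of the pin when the tag leans on a stop, 103 mm high when upright. The tag is 50 mm wide (y), 6 mm thick, with a raised disc 34 mm across on one face and a raised bar on the other, and weighs about 30 g
- tag_c (a joint): lean of plywood tag c, rad: 0 upright; +0.65 (stop) leaning away from the robot towards its bin, its round-disc face turned up and shown; -0.65 (stop) leaning towards the robot, disc face down, bar face up. It swings freely and falls by itself to the stop on the side to which it is pushed past upright
- edge_c (a point): middle of the free upper edge of tag_c, 58 mm from its pin; 91 mm above the table and 35 mm to the side of the pin when the tag leans on a stop, 103 mm high when upright. The tag is 50 mm wide (y), 6 mm thick, with a raised disc 34 mm across on one face and a raised bar on the other, and weighs about 30 g
- tag_d (a joint): lean of plywood tag d, rad: 0 upright; +0.65 (stop) leaning away from the robot towards its bin, its round-disc face turned up and shown; -0.65 (stop) leaning towards the robot, disc face down, bar face up. It swings freely and falls by itself to the stop on the side to which it is pushed past upright
- edge_d (a point): middle of the free upper edge of tag_d, 58 mm from its pin; 91 mm above the table and 35 mm to the side of the pin when the tag leans on a stop, 103 mm high when upright. The tag is 50 mm wide (y), 6 mm thick, with a raised disc 34 mm across on one face and a raised bar on the other, and weighs about 30 g
- bin_1: loose grey open bin, 85 (its x, front to back) x 104 (its y) mm, rim 36 mm high; origin under its centre; FULL: heaped with four paint tubes to just above the rim (highest point about 41 mm above the table). Which bin stands behind which tag varies
- bin_2: loose grey open bin, 85 (its x, front to back) x 104 (its y) mm, rim 36 mm high; origin under its centre; FULL: heaped with four paint tubes to just above the rim (highest point about 41 mm above the table). Which bin stands behind which tag varies
- bin_3: loose grey open bin, 85 (its x, front to back) x 104 (its y) mm, rim 36 mm high; origin under its centre; NOT full: a single paint tube lies on its floor. Which bin stands behind which tag varies
- bin_4: loose grey open bin, 85 (its x, front to back) x 104 (its y) mm, rim 36 mm high; origin under its centre; NOT full: empty. Which bin stands behind which tag varies
- glaze_bottle: dark red bottle with a black cap, 37 mm across, 86 mm tall, standing left of the board; bystander, to be left alone; origin under its centre
- dipper: small dark metal cup, 45 mm across, 26 mm tall, right of the board; bystander, to be left alone; origin under its centre
- oil_bottle: amber bottle, 49 x 67 mm, 170 mm tall, standing behind the bins; bystander, to be left alone; origin under its centre
- loose_tube: paint tube lying flat on the table, 103 mm long, 17 mm high, left of the board; bystander, to be left alone; origin under its centre
- dipper_far: second small dark metal cup, 45 mm across, 26 mm tall, right of the bins; bystander, to be left alone; origin under its centre
- pliers: pliers, 193 mm long, lying at the far left; bystander, to be left alone; origin under its centre

How it is judged:
By the outcome, as a careful person would: the job done as asked, in the order asked, and still so for the second after the job is handed in, with the robot touching nothing.
It also fails if it takes over 54 s, if anything falls off the work surface, if the arm or the gripper's body presses on something with over 40 N, if the wrist force passes 120 N, or if a joint passes its speed limit or range.

## Working session

There is one attempt and no reset: what is moved stays moved. The work goes in short steps, Python scripts to look and compute and a tool call to move; the robot and the scene stay as the last step left them, time stands still between calls to the robot, and variables do not carry over. Pictures are saved under pics/ and viewed, at most 10 in all, crops included, and the job is handed in when it is done.

Besides the shell and the picture viewer there is one more tool, called after "Emit:" as name(argument=value, ...), one argument or row to a line, values as JSON. step_arm: Moves the arm, as the interface text tells. Its arguments: {"type":"object","properties":{"commands":{"type":"array"},"fingers":{"type":"number"},"grip_force":{"type":"number"}},"required":["commands"]}

```bash
mkdir -p pics; python3 - <<'E'
from cell import *
import cv2,numpy as np
s=observe();print(s['time'],s['tool_pos'],s['tool_rot'],s['opening'])
for c in ['scene','side']:
    im=read_camera(c);cv2.imwrite(f'pics/{c}0.png',cv2.resize(im[:,:,::-1],(768,576)))
    for n in ['pin_a','edge_a','tag_a','bin_1','board','glaze_bottle','oil_bottle','dipper']:
        try:
            print(c,n,[(np.round(d['at'],3).tolist(),round(d['confidence'],2)) for d in search_frame(c,n)])
        except Exception as e: print(n,e)
print(observe()['time'])
E
```

```text
0.0 [5.24586713e-01 7.04499464e-05 2.26047344e-01] [-3.14007668e+00 -1.99393614e-04  1.57077740e+00] 0.0918368394290141
scene pin_a [([0.502, 0.059, 0.072], 0.67), ([0.488, 0.065, 0.053], 0.65), ([0.478, -0.151, 0.051], 0.64), ([0.478, -0.267, 0.048], 0.59)]
scene edge_a [([0.503, 0.06, 0.072], 0.63), ([0.492, -0.271, 0.075], 0.62), ([0.457, -0.041, 0.08], 0.47), ([0.492, -0.164, 0.071], 0.46), ([0.463, 0.372, 0.009], 0.25)]
scene tag_a [([0.49, -0.276, 0.072], 0.72), ([0.508, 0.065, 0.07], 0.57), ([0.493, -0.158, 0.073], 0.53), ([0.455, -0.038, 0.082], 0.47)]
scene bin_1 [([0.591, 0.072, 0.026], 0.74), ([0.578, -0.329, 0.028], 0.72), ([0.574, -0.171, 0.031], 0.63), ([0.586, -0.09, 0.024], 0.54), ([0.461, 0.371, 0.015], 0.32)]
scene board [([0.461, -0.032, 0.014], 0.92), ([0.578, -0.33, 0.028], 0.6)]
scene glaze_bottle [([0.469, 0.172, 0.042], 0.7)]
scene oil_bottle [([0.688, 0.006, 0.084], 0.95), ([0.477, -0.153, 0.051], 0.18)]
scene dipper [([0.452, -0.384, 0.019], 0.55)]
side pin_a [([0.487, 0.058, 0.056], 0.95), ([0.478, -0.28, 0.05], 0.88), ([0.472, -0.056, 0.044], 0.78), ([0.48
[... 179 characters left out ...]
0.08], 0.65), ([0.494, -0.167, 0.074], 0.54), ([0.485, 0.054, 0.056], 0.45), ([0.484, 0.508, 0.009], 0.31)]
side tag_a [([0.49, -0.169, 0.069], 0.84), ([0.459, -0.06, 0.076], 0.69), ([0.484, -0.273, 0.073], 0.65), ([0.505, 0.054, 0.072], 0.55)]
side bin_1 [([0.578, -0.041, 0.011], 0.94), ([0.572, -0.171, 0.026], 0.86), ([0.576, 0.049, 0.027], 0.74), ([0.576, -0.285, 0.014], 0.74), ([0.461, -0.204, 0.015], 0.39)]
side board [([0.458, -0.207, 0.016], 0.77), ([0.579, -0.287, 0.015], 0.59), ([0.453, -0.388, 0.009], 0.52), ([0.502, 0.057, 0.075], 0.44)]
side glaze_bottle [([0.473, 0.151, 0.05], 0.49)]
side oil_bottle [([0.69, -0.018, 0.094], 0.72)]
side dipper [([0.453, -0.387, 0.007], 0.59)]
0.9
```

View pics/scene0.png

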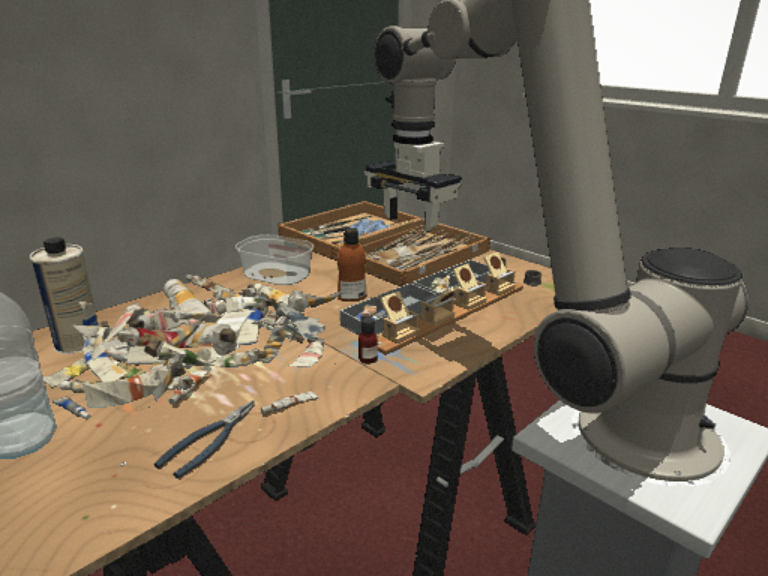

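View pics/side0.png

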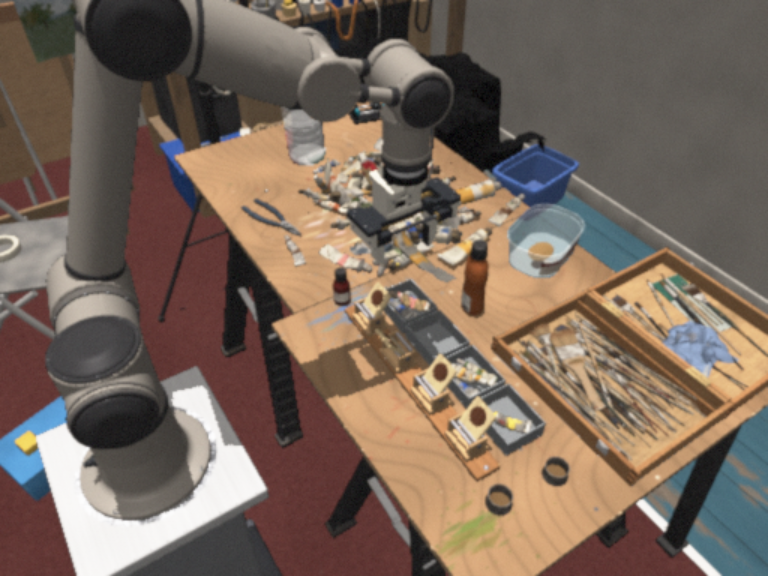

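The scene and side pictures agree. In order of y:

| Bin y | Contents | Tag now |
|---|---|---|
| +0.05 | full | disc shown |
| -0.05 | empty | leans to the robot |
| -0.17 | full | disc shown (side picture, about (440,372)) |
| -0.28 | single tube (side, about (510,420)) | disc shown (side, about (475,412)) |

Only the tag at y ≈ -0.28 is wrong. I'll go above it with the fingers shut and look from close by.

Emit:
step_arm(
  commands=[
    {"translation": [-35,3,0],"roll": 0},
    {"translation": [-35,3,0],"roll": 0},
    {"translation": [-35,3,0],"roll": 0},
    {"translation": [-35,3,0],"roll": 0},
    {"translation": [-35,3,0],"roll": 0},
    {"translation": [-35,3,0],"roll": 0},
    {"translation": [-35,3,0],"roll": 0},
    {"translation": [-35,4,0],"roll": 0},
    {"translation": [0,0,0],"roll": 0},
    {"translation": [0,0,0],"roll": 0},
    {"translation": [0,0,0],"roll": 0},
  ],
  fingers=0,
)

```text
time: 1.82
tool_pos: [0.5498, -0.2795, 0.2264]
tool_rot: [-3.141, -0.001, 1.57]
contact_force: [0.4, -0.2, 0.3]
opening: 0.0229
grip_force: 0.0
```

```bash
python3 - <<'E'
from cell import *
import cv2,numpy as np
s=observe();print(s['time'],s['tool_pos'],s['tool_rot'],s['opening'])
for c in ['wrist','side']:
    im=read_camera(c);cv2.imwrite(f'pics/{c}1.png',cv2.resize(im[:,:,::-1],(768,576)))
    for n in ['pin_a','edge_a','tag_a','bin_1']:
        print(c,n,[(np.round(d['at'],3).tolist(),round(d['confidence'],2)) for d in search_frame(c,n)])
E
```

```text
1.8167 [ 0.54983058 -0.27950469  0.22641773] [-3.14112214e+00 -9.03378679e-04  1.57043074e+00] 0.022942046710286167
wrist pin_a [([0.485, -0.081, 0.036], 0.92), ([0.487, -0.27, 0.056], 0.75), ([0.487, -0.167, 0.052], 0.62)]
wrist edge_a [([0.498, -0.164, 0.084], 0.76), ([0.496, -0.278, 0.076], 0.6)]
wrist tag_a [([0.501, -0.162, 0.082], 0.92), ([0.496, -0.271, 0.08], 0.81)]
wrist bin_1 [([0.566, -0.167, 0.025], 0.91), ([0.575, -0.082, 0.001], 0.86), ([0.561, -0.281, 0.006], 0.85)]
side pin_a [([0.481, -0.167, 0.056], 0.91), ([0.47, -0.058, 0.041], 0.83), ([0.491, -0.168, 0.072], 0.68), ([0.486, 0.054, 0.055], 0.61), ([0.478, -0.28, 0.055], 0.56), ([0.505, 0.057, 0.072], 0.48)]
side edge_a [([0.49, -0.276, 0.071], 0.83), ([0.501, 0.056, 0.073], 0.62), ([0.491, -0.169, 0.071], 0.54), ([0.488, 0.507, 0.008], 0.19)]
side tag_a [([0.485, -0.273, 0.074], 0.91), ([0.492, -0.165, 0.072], 0.89), ([0.458, -0.061, 0.081], 0.57), ([0.502, 0.058, 0.074], 0.49)]
side bin_1 [([0.577, -0.282, 0.012], 0.97), ([0.575, -0.04, 0.01], 0.9), ([0.577, 0.052, 0.024], 0.72), ([0.571, -0.169, 0.023], 0.7), ([0.456, -0.389, 0.01], 0.62), ([0.487, 0.056, 0.058], 0.38)]
```

View pics/wrist1.png

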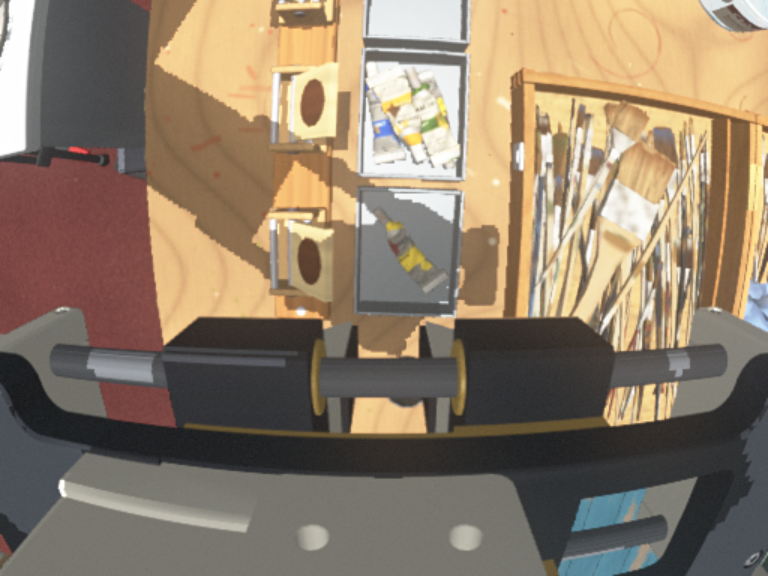

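The wrist picture shows the last bin with one tube at (410,250), and its tag leaning to the bin, disc at (310,258) and free edge at x ≈ 333, y 222–300. I'll project that edge onto z = 0.091.

```bash
python3 - <<'E'
from cell import *
import numpy as np
c=get_calibration('wrist');K=np.array(c['camera_matrix']);T=np.array(c['world_from_camera'])
def px(u,v,z):
    p=np.array([(u/1.5-K[0,2])/K[0,0],(v/1.5-K[1,2])/K[1,1]]);r=np.hypot(*p)
    d=np.r_[np.sin(r)*p/r,np.cos(r)]*[1,-1,-1];d=T[:3,:3]@d
    return np.round(T[:3,3]+d*(z-T[2,3])/d[2],4)
for u,v,z in [(333,226,.091),(333,300,.091),(339,65,.091),(338,137,.091),(357,188,.036),(356,313,.036),(464,190,.036)]: print(u,v,px(u,v,z))
E
```

```text
333 226 [ 0.5134 -0.2494  0.091 ]
333 300 [ 0.5121 -0.3005  0.091 ]
339 65 [ 0.5178 -0.1417  0.091 ]
338 137 [ 0.5173 -0.1905  0.091 ]
357 188 [ 0.5258 -0.2263  0.036 ]
356 313 [ 0.5237 -0.3278  0.036 ]
464 190 [ 0.6094 -0.2272  0.036 ]
```

Emit:
step_arm(
  commands=[
    {"translation": [4,0,20],"roll": 0},
    {"translation": [0,0,30],"roll": 0},
    {"translation": [0,0,30],"roll": 0},
    {"translation": [0,0,30],"roll": 0},
    {"translation": [0,0,20],"roll": 0},
    {"translation": [0,0,20],"roll": 0},
    {"translation": [0,0,0],"roll": 0},
    {"translation": [0,0,0],"roll": 0},
    {"translation": [0,-5,0],"roll": 0},
    {"translation": [0,-5,0],"roll": 0},
    {"translation": [0,-5,0],"roll": 0},
    {"translation": [0,-5,0],"roll": 0},
    {"translation": [0,-5,0],"roll": 0},
    {"translation": [0,-5,0],"roll": 0},
    {"translation": [0,0,0],"roll": 0},
  ],
  fingers=0,
)

```text
time: 3.57
tool_pos: [0.5232, -0.2765, 0.0804]
tool_rot: [3.132, 0.003, 1.57]
contact_force: [8.4, 4.2, 10.5]
opening: 0.0002
grip_force: 6.7
```

```bash
python3 - <<'E'
from cell import *
import cv2
im=read_camera('side');cv2.imwrite('pics/side2.png',cv2.resize(im[150:330,200:400,::-1],(800,600)[:1]+(720,) if 0 else (660,594)))
print(observe()['contact_force'])
E
```

```text
[ 8.23121714  3.91817921 11.51107284]
```

View pics/side2.png

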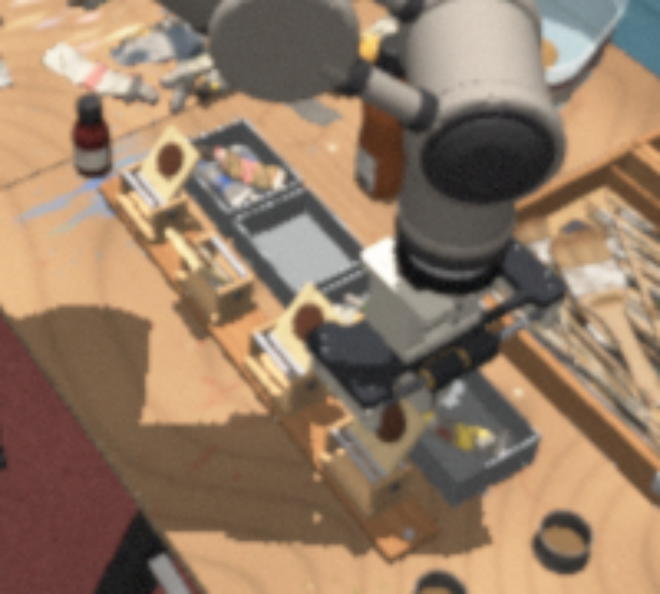

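The contact force is 8 N in +x and 10 N in z, and the tag (disc at (390,420)) hasn't swung. The fingertip seems to bear on the tag's upper edge, at about (405,390). I'll back off and check.

Emit:
step_arm(
  commands=[
    {"translation": [0,10,0],"roll": 0},
    {"translation": [0,10,0],"roll": 0},
    {"translation": [0,10,0],"roll": 0},
    {"translation": [0,0,0],"roll": 0},
    {"translation": [0,0,0],"roll": 0},
  ],
)

```text
time: 4.03
tool_pos: [0.5497, -0.2759, 0.0768]
tool_rot: [-3.142, 0.0, 1.571]
contact_force: [0.2, 0.0, -0.7]
opening: 0.0005
grip_force: 0.0
```

```bash
python3 - <<'E'
from cell import *
import cv2,numpy as np
s=observe();print({k:np.round(s[k],4) for k in ['time','tool_pos','tool_rot','contact_force','torque']})
im=read_camera('wrist');cv2.imwrite('pics/w3.png',cv2.resize(im[:,:,::-1],(768,576)))
E
```

```text
{'time': np.float64(4.0333), 'tool_pos': array([ 0.5497, -0.2759,  0.0768]), 'tool_rot': array([-3.1416e+00,  1.0000e-04,  1.5712e+00]), 'contact_force': array([ 0.1934,  0.0211, -0.7469]), 'torque': array([-0.0332,  0.0444,  0.023 ])}
```

View pics/w3.png

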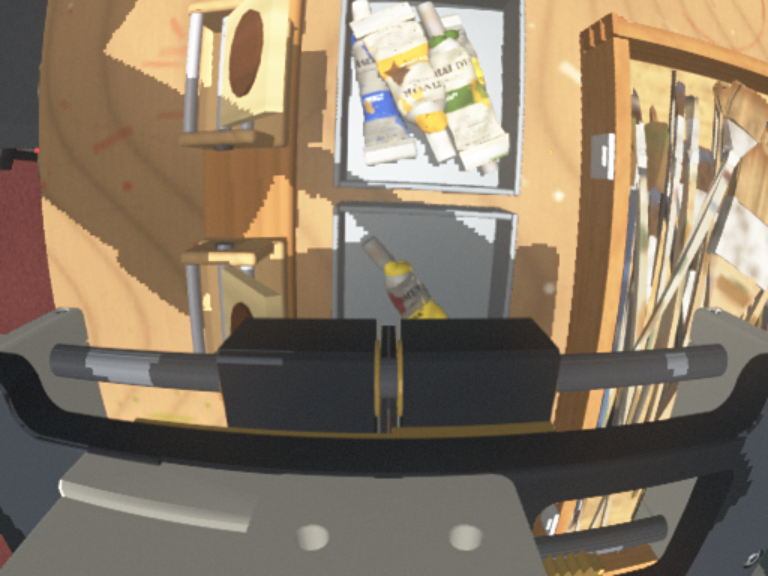

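The arm is free again. The tag's edge jams by friction on the vertical finger when pushed level, so I'll start lower and push along the tag's own arc, back and up.

Emit:
step_arm(
  commands=[
    {"translation": [0,0,8],"roll": 0},
    {"translation": [0,0,7],"roll": 0},
    {"translation": [0,-7,0],"roll": 0},
    {"translation": [0,-8,0],"roll": 0},
    {"translation": [0,-5,-4],"roll": 0},
    {"translation": [0,-5,-4],"roll": 0},
    {"translation": [0,-5,-4],"roll": 0},
    {"translation": [0,-5,-4],"roll": 0},
    {"translation": [0,0,0],"roll": 0},
  ],
)

```text
time: 4.83
tool_pos: [0.5146, -0.2764, 0.0792]
tool_rot: [3.14, 0.001, 1.57]
contact_force: [0.2, -0.7, -0.5]
opening: 0.0006
grip_force: 0.0
```

Emit:
step_arm(
  commands=[
    {"translation": [0,-5,-2],"roll": 0},
    {"translation": [0,-5,-2],"roll": 0},
    {"translation": [0,-5,-2],"roll": 0},
    {"translation": [0,-5,-1],"roll": 0},
    {"translation": [0,-5,-1],"roll": 0},
    {"translation": [0,-5,-1],"roll": 0},
    {"translation": [0,-5,0],"roll": 0},
    {"translation": [0,0,0],"roll": 0},
    {"translation": [0,0,0],"roll": 0},
    {"translation": [0,0,0],"roll": 0},
  ],
)

```text
time: 5.67
tool_pos: [0.4801, -0.2761, 0.0867]
tool_rot: [3.141, 0.0, 1.571]
contact_force: [1.2, -0.6, -0.8]
opening: 0.0006
grip_force: 0.0
```

```bash
python3 - <<'E'
from cell import *
import cv2,numpy as np
s=observe();print({k:np.round(s[k],4) for k in ['time','tool_pos','contact_force']})
im=read_camera('side');cv2.imwrite('pics/side4.png',cv2.resize(im[150:330,200:400,::-1],(660,594)))
print([(np.round(d['at'],3).tolist(),round(d['confidence'],2)) for d in search_frame('side','tag_a')])
E
```

```text
{'time': np.float64(5.6667), 'tool_pos': array([ 0.4801, -0.2761,  0.0867]), 'contact_force': array([ 1.1935, -0.6227, -0.85  ])}
[([0.453, -0.28, 0.08], 0.67), ([0.502, 0.058, 0.076], 0.63), ([0.493, -0.155, 0.074], 0.49), ([0.466, -0.289, 0.035], 0.35)]
```

View pics/side4.png

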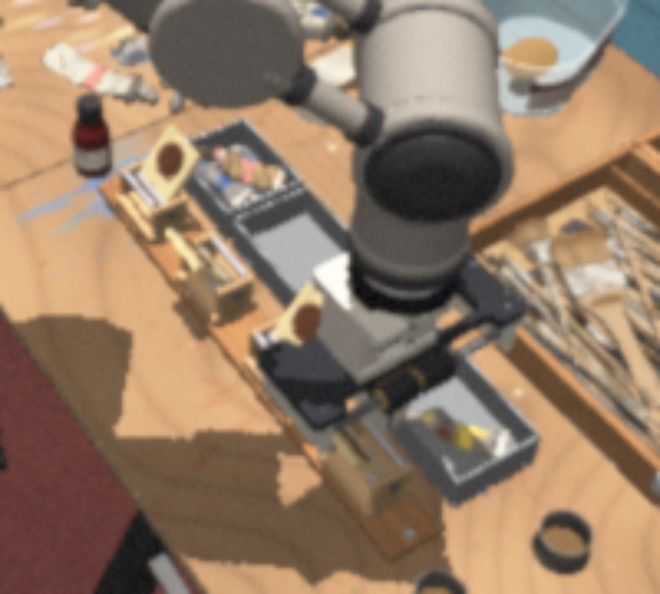

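The last tag has fallen towards the robot: its disc is gone and the holder at (365,460) is open on the bin side. I'll move clear and check.

Emit:
step_arm(
  commands=[
    {"translation": [0,5,-5],"roll": 0},
    {"translation": [0,5,-20],"roll": 0},
    {"translation": [0,0,-30],"roll": 0},
    {"translation": [0,0,-30],"roll": 0},
    {"translation": [0,0,-30],"roll": 0},
    {"translation": [0,0,-30],"roll": 0},
    {"translation": [30,0,0],"roll": 0},
    {"translation": [35,0,0],"roll": 0},
    {"translation": [35,0,0],"roll": 0},
    {"translation": [35,0,0],"roll": 0},
    {"translation": [35,0,0],"roll": 0},
    {"translation": [35,0,0],"roll": 0},
    {"translation": [35,0,0],"roll": 0},
    {"translation": [0,0,0],"roll": 0},
    {"translation": [0,0,0],"roll": 0},
  ],
)

```text
time: 7.02
tool_pos: [0.4904, -0.0342, 0.2323]
tool_rot: [3.141, 0.0, 1.575]
contact_force: [-0.2, -0.2, -0.5]
opening: 0.0004
grip_force: 0.0
```

```bash
python3 - <<'E'
from cell import *
import cv2,numpy as np
s=observe();print({k:np.round(s[k],4) for k in ['time','tool_pos','contact_force']})
im=read_camera('side');cv2.imwrite('pics/side5.png',cv2.resize(im[150:330,200:400,::-1],(660,594)))
for n in ['tag_a','bin_1']: print([(np.round(d['at'],3).tolist(),round(d['confidence'],2)) for d in search_frame('side',n)])
E
```

```text
{'time': np.float64(7.0167), 'tool_pos': array([ 0.4904, -0.0342,  0.2323]), 'contact_force': array([-0.2399, -0.1737, -0.5434])}
[([0.491, -0.166, 0.072], 0.86), ([0.446, -0.276, 0.083], 0.64), ([0.504, 0.056, 0.073], 0.62), ([0.459, -0.063, 0.076], 0.44)]
[([0.569, -0.276, 0.012], 0.93), ([0.578, 0.051, 0.028], 0.78), ([0.577, -0.041, 0.014], 0.74), ([0.57, -0.171, 0.024], 0.61), ([0.568, -0.401, 0.01], 0.48)]
```

View pics/side5.png

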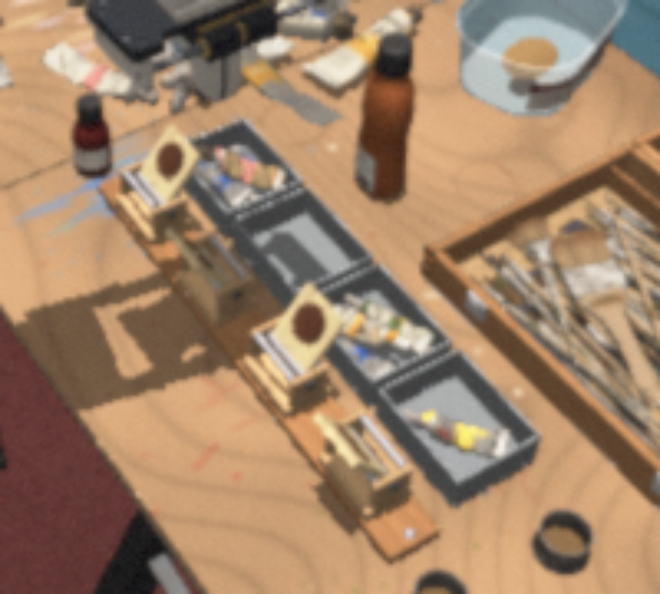

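The tags in front of the two full bins show their discs, at (170,160) and (310,325). The tags at the empty bin and the single-tube bin lean towards the robot, around (210,270) and (350,440). Bins and bystanders are where they were.

```bash
python3 -c "
from cell import *
print(hand_in())"
```

```text
the job is handed in; nothing more can be done
None
```

The job is handed in: only the tag at the single-tube bin was wrong, and I pushed it over towards the robot; the first push jammed on its edge at about 10 N, the second worked, and the last picture shows all four tags right, with bins and bystanders in view unmoved.

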